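# Open the transport box and hold its gate

### The job

Open the sample transport box for a colleague: press the vent plunger on its roof right down to its stop and let it come up, then squeeze the catch at the hinge end of the gate fully, after that the catch at the free edge, and swing the gate by its handle past its detent until it is wide open, near its stop. The gate springs shut, so finish while holding it wide open and still, without letting go. Do not disturb the things standing round the box.

Things in the scene. Friction and masses are not known exactly. Their poses are not given: they have to be found in the camera images.
- transport_box: Small white bench-top transport box with clear sides and sample tubes inside, 130 deep x 230 wide x 112 high mm, fixed to the bench. Origin: at bench height under the middle of its front edge. Its x axis points into the box (away from the gate), y along the front towards the hinge end (the left end seen from the robot, with steel hinge knuckles), z up. Roof top at z = 112 mm.
- vent_plunger_top (a point): Centre of the top of the vent plunger's mushroom head, 32 mm across, the round thing on the roof behind the catches; 154 mm above the bench when up. Press straight down.
- vent_plunger (a joint): Travel of the vent plunger, m: 0 up, 0.012 at its stop. Spring: about 3 N to start, 7 N at the stop; it comes back up when let go.
- catch_hinge_grip (a point): Squeeze point of the catch nearer the gate's hinge: midway between its two upright white tabs, 131 mm above the bench (tabs reach from 116 to 146 mm). The tabs are 24 mm deep (box x), 6 mm thick, and face each other along the box's y axis: 49 mm over their outer faces when open, 31 mm when squeezed. A low fixed block lies between them. At least 25 mm free outside each tab.
- catch_hinge (a joint): How far each tab of the hinge-end catch has moved in, m: 0 latched, 0.009 fully squeezed. The two tabs are geared to move together; about 7 N in all moves them; they stay where they are left. While less than about 0.006 its teeth block the gate.
- catch_free_grip (a point): Squeeze point of the other catch, nearer the gate's free edge; same shape, sizes and height as the first.
- catch_free (a joint): How far each tab of the free-edge catch has moved in, m: 0 latched, 0.009 fully squeezed; behaves as the first.
- gate_handle (a point): Centre of the free upper part of the gate's handle: a grey upright round post, 16 mm thick, 42 mm in front of the gate, its top 154 mm above the bench; this point is 134 mm above the bench, and the post is free of brackets from 100 mm up. It moves with the gate.
- gate_hinge (a point): Point on the gate's upright hinge axis, level with the handle point; the handle travels on a circle of 132 mm about it.
- gate (a joint): Opening of the gate, rad: 0 shut, 1.35 at its stop. Clear front panel in a white frame, 185 wide, 97 high; it swings out of the box's front, clockwise seen from above. A ball detent resists from 0.1 to 0.5 rad (up to about 8 N at the handle) and helps from there to 0.87; a weak spring (about 2 N at the handle) always pulls it towards shut, so let go it swings back to the detent.
- reagent_bottle: Bystander: brown reagent bottle with screw cap, 43 mm across, 70 mm high; leave it where it is. Origin: centre of its underside.
- label_roll: Bystander: small roll of labels standing on its face, 60 mm across, 32 mm high; leave it where it is. Origin: centre of its underside.
- lab_timer: Bystander: white lab timer, 34 x 64 x 60 mm; leave it where it is. Origin: centre of its underside.
- date_stamp: Bystander: hand stamp with turned handle, 30 x 50 x 67 mm; leave it where it is. Origin: centre of its underside.
- tube_clamp: Bystander: small white plastic pinch clamp lying flat, 12 x 62 x 14 mm; leave it where it is. Origin: centre of its underside.
- felt_marker: Bystander: felt marker lying down, 15 x 132 x 16 mm; leave it where it is. Origin: centre of its underside.

How it is judged (in metres and radians):
On the way, in this order (a step that is already met when the one before it is completed fails the run):
1. the vent plunger is pressed to its stop (10.5 of 12 mm) with both catches still latched (value of joint vent_plunger above 0.0105 m and value of joint each of catch_hinge, catch_free below 0.003 m), for 0.1 s.
2. the plunger is up again and the hinge-end catch is squeezed in (7 of 9 mm) while the free-edge catch is still latched (value of joint each of vent_plunger, catch_free below 0.003 m and value of joint catch_hinge above 0.007 m), for 0.1 s.
3. the free-edge catch is squeezed in too (7 of 9 mm), the gate still shut (value of joint catch_hinge above 0.006 m and value of joint catch_free above 0.007 m and value of joint gate below 0.15 rad), for 0.1 s.
4. the gate has swung past its detent (value of joint gate above 0.75 rad), for 0.1 s.
At the end, for the whole second after the job is handed in: The gate stands open by more than 1.12 rad (stop at 1.35), still (under 0.15 rad/s), with the fingers in contact with it (over 0.5 N), both catches in (over 6 mm) and the plunger up (value of joint gate above 1.12 rad and velocity of joint gate between -0.15 and 0.15 rad/s and contact force between the fingers and gate above 0.5 N and value of joint vent_plunger below 0.003 m and value of joint each of catch_hinge, catch_free above 0.006 m); the arm keeps its last pose, push and grip.
It fails at once if a bystander is shifted by more than 30 mm (distance of any of reagent_bottle, label_roll, lab_timer, date_stamp, tube_clamp, felt_marker from where it was at the start of the episode above 0.03 m).
It fails at once if the bottle, timer or stamp is tipped over (angle between any of reagent_bottle, lab_timer, date_stamp's own z axis and vertical above 0.5 rad).
It also fails if it takes over 69 s, if anything falls off the work surface, if the arm or the gripper's body presses on something with over 40 N, if the wrist force passes 120 N, or if a joint passes its speed limit or range.

### The arm

A 7-joint arm with a two-finger parallel gripper is mounted at the origin on the work surface; the furniture and walls round the work are solid. World frame = base frame: x ahead of the robot, y to its left, z up, the work surface at z = 0. Lengths are in mm, angles in rad, forces in N, time in s.
With the tool pointing down it reaches from about 400 to 875 mm from the base axis. Payload 4.4 kg.
Tool frame: the origin (TCP) lies at the very end of the fingers, on their centre line; the grasp point (between the pads) lies 19 mm behind it; z points along the fingers, x is the direction in which the jaws open and shut, and the axes are right-handed (so a half turn about z gives the same grasp; the last joint's range is limited). The gripper opens to 85 mm and grips with 20 to 120 N. Pads are 22 mm wide; open, the fingers measure 114 mm over their backs; the gripper's body (76 mm by 85 mm) begins 54 mm behind the grasp point. The pads swing forward as they close: fully open they stand 13 mm farther back than shut.
Start: joints at [1.162, 0.628, 0.038, 1.517, -0.027, 0.996, -0.02], TCP at [218.509, -612.186, 231.313] pointing down, gripper open.
Joint ranges: [-3.06, 3.06], [-0.37, 2.12], [-1.25, 1.32], [0.18, 2.47], [-1.1, 4.24], [0.23, 1.98], [-2.94, 2.94]. Speed limits (rad/s): [2.57, 2.57, 3.14, 3.14, 3.14, 3.14, 3.14].

### API

Orientations are given as [roll, pitch, yaw] about the fixed x, y, z axes, in that order (R = Rz(yaw) Ry(pitch) Rx(roll)).
In Python, from cell import telemetry, get_image, get_calibration, ctrl gives the robot as it stands. The module is installed in compiled form; this text tells all that it offers.
- The arm moves only by the tool arm_command, never from a script. Its arguments are lists of equal length, an entry for each row: "rot": the turn, a rotation vector about the world's x, y, z in degrees, a list of three; "slide": the shift along the world's x, y, z in mm, a list of three; "gripper": the finger opening in mm, from 0 to 85.4. A call has 1 to 5 rows; each row shifts and turns the pose as measured when the row begins; what a row does not reach is not made up. A row lasts 1/12 s, in which the tool goes at most 41.7 mm and 7.16 degrees, less where a joint would pass 70% of its speed; a pose out of reach is approached as far as the arm can. A call with a gripper value outside its range is refused whole. The fingers move at their own pace and stop on an object; the grip force is fixed at half the most. Time passes only in rows, so rows that do not move let the fingers close. It gives the time, the measured TCP pose, the force and the opening at its end, in the units of the state.
- telemetry.read_state(): the state, without advancing time (a new reading comes with each control period).
- get_image(name): name is "scene" or "top"; returns (picture, depth): 384x512x3 uint8, red, green, blue; 384x512 float32, mm along the optical axis (not along the pixel's ray), 0 where there is no reading.
- get_calibration(name): a dict with "fx", "fy", "cx", "cy" (pixels), "xyz" and "attitude" of the camera in the world. Camera axes: x right, y up, looking along -z (the intrinsics and any distortion apply to the point x, -y, -z); pixel columns grow to the right and rows downward; lengths in mm; the calibration is good to about 2 mm. A picture is of the moment at which its call begins. get_calibration takes no time and is no camera call.
- ctrl.finish_job(): hands the job in, once; it reports no verdict.
The state is a dict: "clock": time; "qpos": joint angles; "qd": joint speeds; "tau": joint torques, N m; "eef_pos": TCP position; "tool_rot": TCP orientation; "force": force on the tool from outside, world axes, zero at the start; "torque": the same for the moment, N m; "width": finger opening in mm.
Only numpy, scipy, OpenCV 4.12 (cv2) and the standard library are available. Lean on these libraries where they do the work, as an engineer would, in place of code of your own. Each camera call takes 0.05 s, during which the arm holds its last target.

## Working session

There is one attempt and no reset: what is moved stays moved. The work goes in short steps, Python scripts to look and compute and a tool call to move; the robot and the scene stay as the last step left them, time stands still between calls to the robot, and variables do not carry over. Pictures are saved under pics/ and viewed, and the job is handed in when it is done.

Besides the shell and the picture viewer there is one more tool, called after "Request:" as a command line: name --argument value ..., lists and objects as JSON in quotes. arm_command: Moves the arm, as the interface text tells. Its arguments: {"type":"object","properties":{"rot":{"type":"array"},"slide":{"type":"array"},"gripper":{"type":"array"}},"required":["rot","slide","gripper"]}

```bash
mkdir -p pics; python3 - <<'E'
from cell import telemetry, get_image, get_calibration
import cv2, numpy as np
print(telemetry.read_state())
for n in("scene","top"):
    c=get_calibration(n);print(n,c)
    p,d=get_image(n);cv2.imwrite(f"pics/{n}0.png",p[:,:,::-1]);np.savez(f"{n}0.npz",p=p,d=d)
E
```

```text
{'clock': 0.0, 'qpos': array([ 1.16222905,  0.6293124 ,  0.03842589,  1.51838544, -0.02701264,
        0.99627434, -0.02001203]), 'qd': array([ 0.0008962 ,  0.0016656 , -0.00060681, -0.00119293,  0.00100503,
       -0.00098266,  0.00104042]), 'tau': array([-1.11308313e-03, -5.63417494e+01,  1.22602981e+00, -1.93451500e+01,
        1.09286790e-02,  1.05586799e-02,  2.32461815e-06]), 'eef_pos': array([ 218.29154423, -611.58705099,  230.40505666]), 'tool_rot': array([ 3.14158960e+00,  1.86225251e-03, -1.22803537e+00]), 'force': array([ 0.45127676, -0.0943259 ,  0.36675507]), 'torque': array([ 0.01315691, -0.01040271,  0.04509657]), 'width': 85.32476597274498}
scene {'fx': 354.6172567077932, 'fy': 354.6172567077932, 'cx': 256.3134383757251, 'cy': 194.64756312723136, 'xyz': array([-14.26399652, 304.56152135, 570.70410698]), 'attitude': array([ 0.97859967,  0.02164069, -2.11511183])}
top {'fx': 420.42206921297003, 'fy': 420.42206921297003, 'cx': 257.6315066560863, 'cy': 189.64668884347205, 'xyz': array([ 424.9041067 ,  -79.06993647, 1402.75009695]), 'attitude': array([ 0.1289663 ,  0.01465209, -1.59907306])}
```

View pics/scene0.png

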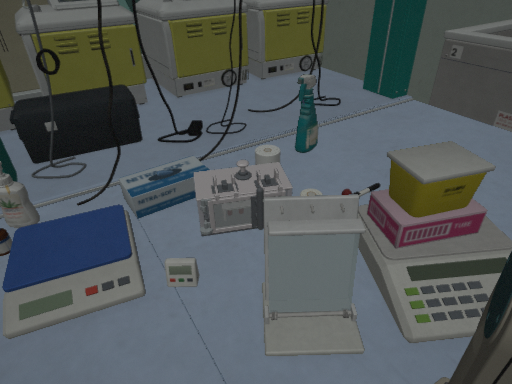

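View pics/top0.png

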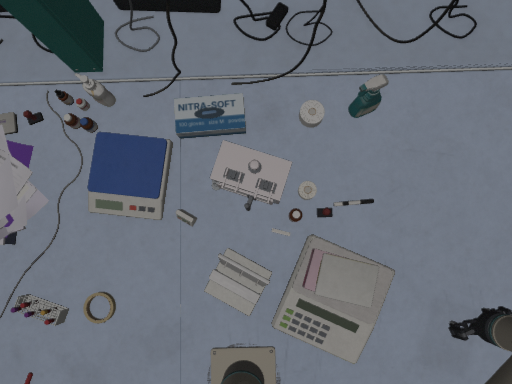

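```bash
cat > h.py <<'E'
import numpy as np,cv2
from scipy.spatial.transform import Rotation as R
from cell import telemetry,get_image,get_calibration
def pts(n,d):
    c=get_calibration(n);v,u=np.mgrid[0:384,0:512]
    P=np.stack([(u-c['cx'])/c['fx']*d,-(v-c['cy'])/c['fy']*d,-d],-1)
    return P@R.from_euler('xyz',c['attitude']).as_matrix().T+c['xyz']
def proj(n,X):
    c=get_calibration(n);q=(np.atleast_2d(X)-c['xyz'])@R.from_euler('xyz',c['attitude']).as_matrix()
    return np.stack([c['cx']+c['fx']*q[:,0]/-q[:,2],c['cy']-c['fy']*q[:,1]/-q[:,2]],-1)
E
python3 - <<'E'
from h import *
for n,(a,b,cc,dd) in {"top":(120,225,195,345),"scene":(140,240,180,380)}.items():
    z=np.load(n+"0.npz");P=pts(n,z['d'])
    k=5 if n=="top" else 4
    im=cv2.resize(z['p'][a:b,cc:dd,::-1],None,fx=k,fy=k,interpolation=cv2.INTER_CUBIC)
    cv2.imwrite(f"pics/{n}crop.png",im);print(n,(z['d']==0).mean())
    np.save(n+"P.npy",P)
P=np.load("topP.npy")
for u,v in [(20,20),(180,250),(100,250),(400,150),(240,280),(335,275),(235,265),(187,217),(295,215),(307,190),(254,166),(265,186),(233,176),(250,203),(325,212),(355,203),(281,233),(210,110)]:print((u,v),P[v,u].round())
E
```

```text
top 0.003997802734375
scene 0.0040283203125
(20, 20) [1037.  554.  356.]
(180, 250) [414. 199.   1.]
(100, 250) [421. 465.   2.]
(400, 150) [ 727. -548.    6.]
(240, 280) [313.   1.  24.]
(335, 275) [ 337. -269.  245.]
(235, 265) [371.   1. 237.]
(187, 217) [518. 164.  61.]
(295, 215) [ 514. -180.   71.]
(307, 190) [ 597. -226.   30.]
(254, 166) [659. -56. 156.]
(265, 186) [601. -88. 129.]
(233, 176) [635.   9. 132.]
(250, 203) [553. -40.  99.]
(325, 212) [ 521. -277.   64.]
(355, 203) [ 551. -384.   14.]
(281, 233) [ 460. -137.   13.]
(210, 110) [864.  83.  78.]
```

View pics/topcrop.png

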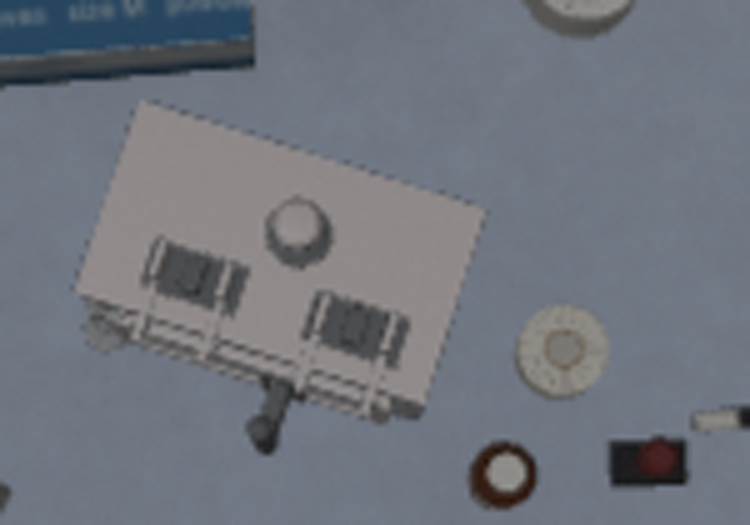

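View pics/scenecrop.png

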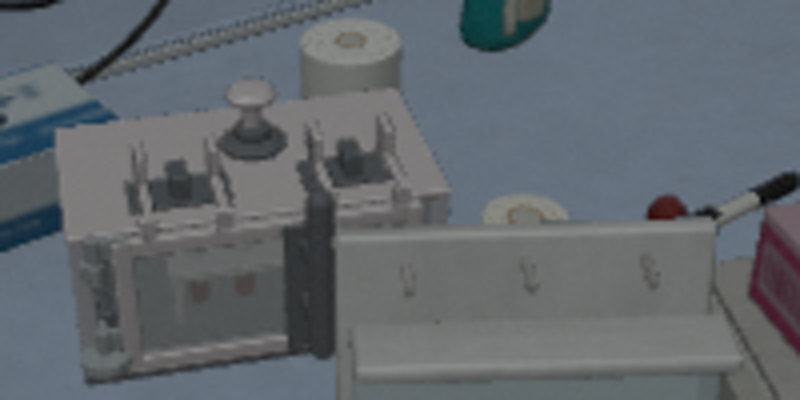

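```bash
python3 - <<'E'
from h import *
for n in("top","scene"):
    P=np.load(n+"P.npy");F=P.reshape(-1,3)
    m=(abs(F[:,2]-112)<5)&(F[:,0]>520)&(F[:,0]<780)&(F[:,1]>-220)&(F[:,1]<100)
    Q=F[m];print(n,m.sum(),np.median(Q[:,2]));r=cv2.minAreaRect(Q[:,:2].astype(np.float32));print(r,cv2.boxPoints(r).round(1).tolist())
    lo,hi=np.percentile(Q,[1,99],axis=0);print(lo,hi)
    reg=(F[:,0]>500)&(F[:,0]<780)&(F[:,1]>-200)&(F[:,1]<90)
    for a,b in((148,165),(125,147)):
        G=F[reg&(F[:,2]>a)&(F[:,2]<b)]
        from scipy.cluster.hierarchy import fclusterdata
        if len(G)>1:
            l=fclusterdata(G,9,criterion='distance')
            for k in np.unique(l):
                g=G[l==k]
                if len(g)>2:print(a,len(g),g.mean(0).round(1),g.min(0).round(),g.max(0).round())
E
```

```text
top 2637 112.11801606343852
((651.1696166992188, -42.41351318359375), (229.99380493164062, 142.76109313964844), 70.33618927001953) [[545.2999877929688, -126.69999694824219], [679.7000122070312, -174.6999969482422], [757.0999755859375, 41.900001525878906], [622.5999755859375, 89.9000015258789]]
[ 567.70832292 -161.22416533  107.2627608 ] [743.02781035  72.90813473 116.78207956]
148 22 [542.5 -30.1 152.6] [536. -35. 148.] [549. -23. 157.]
148 4 [ 597.7 -111.1  148.9] [ 592. -115.  148.] [ 604. -109.  149.]
148 81 [665.2 -56.  152.9] [651. -72. 149.] [679. -41. 159.]
125 23 [606.   -2.  129.6] [589. -12. 125.] [625.   7. 134.]
125 13 [631.4 -11.7 142.2] [623. -16. 129.] [639.  -7. 146.]
125 26 [639.5   9.1 130.5] [629.   3. 126.] [649.  15. 136.]
125 40 [629.6  35.5 133.9] [602.  23. 125.] [657.  47. 146.]
125 36 [ 578.5 -103.2  133.8] [ 552. -115.  125.] [607. -92. 147.]
125 26 [605.3 -90.3 131.1] [595. -97. 128.] [616. -85. 136.]
125 40 [594.6 -63.1 134.6] [565. -73. 126.] [624. -53. 146.]
scene 2296 112.20055337180756
((630.3378295898438, -35.12281799316406), (229.7961883544922, 188.
[... 234 characters left out ...]
6.94663004 116.5124201 ]
148 26 [538.6 -28.  151.6] [534. -36. 148.] [546. -23. 156.]
148 69 [660.6 -53.6 152.2] [650. -69. 148.] [675. -41. 155.]
125 61 [536.5 -27.2 136.1] [532. -36. 125.] [545. -22. 147.]
125 57 [598.2 -63.5 134.8] [566. -74. 126.] [620. -54. 147.]
125 32 [601.4 -87.7 129.1] [593. -97. 126.] [613. -81. 131.]
125 73 [ 582.4 -103.5  134.5] [ 551. -113.  125.] [608. -91. 147.]
125 3 [663.1 -42.4 146.5] [660. -44. 146.] [667. -42. 147.]
125 47 [661.6 -54.4 130. ] [653. -67. 125.] [674. -45. 140.]
125 61 [629.5  36.3 134.7] [600.  25. 125.] [658.  49. 147.]
125 30 [637.5  10.8 129.5] [628.   4. 125.] [652.  18. 131.]
125 66 [616.3  -4.5 134.7] [586. -17. 125.] [645.   9. 147.]
```

```bash
python3 - <<'E'
from h import *
from scipy.cluster.hierarchy import fclusterdata
X=np.array([.9417,-.3365]);Y=np.array([.3365,.9417]);O=np.array([596,-22.7])
for n in("top","scene"):
    F=np.load(n+"P.npy").reshape(-1,3)
    B=np.c_[(F[:,:2]-O)@X,(F[:,:2]-O)@Y,F[:,2]]
    for a,b in((151,158),(138,149),(116,125)):
        G=B[(B[:,2]>a)&(B[:,2]<b)&(B[:,0]>-80)&(B[:,0]<130)&(abs(B[:,1])<120)]
        l=fclusterdata(G,6,criterion='distance')
        for k in np.unique(l):
            g=G[l==k]
            if len(g)>3:print(n,a,len(g),g.mean(0).round(1),g.min(0).round(1),g.max(0).round(1))
    G=F[(F[:,2]>150)&(F[:,0]<520)&(F[:,1]>-500)&(F[:,1]<300)&(F[:,0]>120)]
    print("tall",len(G));l=fclusterdata(G[::4],30,criterion='distance')
    for k in np.unique(l):
        g=G[::4][l==k];print(n,len(g),g.min(0).round(),g.max(0).round())
E
```

```text
top 151 62 [ 75.8  -8.6 153.2] [ 61.9 -22.6 151. ] [ 89.6   6.1 156.5]
top 151 17 [-48.5 -25.1 153.5] [-54.8 -31.8 151. ] [-42.  -18.5 157.2]
top 138 4 [ 22.  -81.8 144.9] [ 19.7 -84.1 141.1] [ 24.1 -79.5 147.7]
top 138 11 [ 34.6 -82.2 145.2] [ 26.8 -85.3 140.9] [ 41.6 -78.5 148.2]
top 138 15 [ 31.6  66.1 143.3] [ 19.8  63.2 140.7] [ 41.6  70.  147.6]
top 138 14 [ 30.8 -38.1 144.8] [ 20.  -41.  141.8] [ 43.2 -35.3 148. ]
top 138 16 [ 30.9  22.7 145.1] [ 20.   19.7 140.7] [ 42.7  26.1 148.5]
top 116 12 [ 33.9  56.  118.6] [ 21.7  50.7 116.8] [ 46.6  63.5 124.5]
top 116 11 [ 24.6  33.9 118.5] [ 15.7  28.6 116. ] [ 32.7  39.1 123.5]
top 116 7 [ 22.9  83.  116.9] [ 16.4  76.3 116.3] [ 27.1  90.2 117.8]
top 116 6 [ 35.2 -88.9 117.1] [ 32.  -92.5 116.2] [ 37.9 -85.7 117.9]
top 116 6 [ 15.3 -87.7 117.1] [ 10.4 -93.2 116.7] [ 21.2 -84.4 117.8]
top 116 13 [ 34.8 -48.4 118.4] [ 26.7 -57.7 116. ] [ 45.6 -41.6 124.2]
top 116 12 [ 19.  -53.9 117. ] [ 15.8 -63.  116. ] [ 21.7 -45.5 120.6]
top 116 7 [ 21.2 -70.8 118.2] [ 16.3 -77.8 116.2] [ 27.4 -66.  120. ]
top 116 4 [  6.3 -72.  117.4] [  2.7 -74
[... 1844 characters left out ...]
  12.7 118.3]
scene 116 12 [-19.  -81.4 120.3] [-20.7 -84.3 116.2] [-17.1 -78.7 124.1]
scene 116 6 [ -6.8 -78.2 121. ] [-10.3 -79.  117.4] [ -1.3 -77.4 125. ]
scene 116 6 [ 39.3 -52.7 118.8] [ 37.1 -54.4 116. ] [ 41.6 -48.9 122.9]
scene 116 15 [ 20.  -59.6 120.4] [ 18.2 -64.7 116.7] [ 21.6 -54.6 124.7]
scene 116 14 [ 27.8 -77.9 119.5] [ 19.2 -79.3 116. ] [ 37.4 -71.6 124.6]
scene 116 5 [ 21.8 -33.9 118.5] [ 19.3 -37.3 116.3] [ 24.5 -30.  123. ]
scene 116 4 [-18.8 -41.1 120.8] [-19.2 -41.2 116.7] [-18.5 -41.  124.7]
scene 116 21 [-55.2 -23.3 120. ] [-59.  -30.9 116.1] [-52.  -17.6 124.4]
tall 11621
scene 1435 [ 248. -383.  150.] [ 396. -209.  246.]
scene 1471 [262. -86. 150.] [399.  79. 239.]
```

Request:
arm_command --rot '[[0,0,7],[0,0,7],[0,0,7],[0,0,7],[0,0,7]]' --slide '[[10,0,25],[25,0,25],[32,10,20],[35,10,0],[35,10,0]]' --gripper '[0,0,0,0,0]'

```text
clock: 0.52
eef_pos: [344.2, -583.3, 299.9]
tool_rot: [3.13, 0.014, -0.613]
force: [-0.2, -0.0, 0.8]
width: 25.5
```

Request:
arm_command --rot '[[0,0,7],[0,0,7],[0,0,7],[0,0,7],[0,0,7]]' --slide '[[25,28,0],[25,28,0],[25,28,0],[25,28,0],[25,28,0]]' --gripper '[0,0,0,0,0]'

```text
clock: 0.93
eef_pos: [475.1, -440.3, 297.9]
tool_rot: [3.129, 0.013, 0.014]
force: [0.0, 0.3, -0.5]
width: -0.0
```

Request:
arm_command --rot '[[0,0,7],[0,0,7],[0,0,7],[0,0,7],[0,0,7]]' --slide '[[20,36,0],[20,36,0],[20,36,0],[20,36,0],[20,36,0]]' --gripper '[0,0,0,0,0]'

```text
clock: 1.35
eef_pos: [575.4, -257.7, 295.5]
tool_rot: [3.131, 0.015, 0.639]
force: [0.2, -0.4, 0.3]
width: -0.1
```

Request:
arm_command --rot '[[0,0,7],[0,0,7],[0,0,7],[0,0,7],[0,0,7]]' --slide '[[15,36,-10],[15,36,-10],[15,36,-10],[15,36,-10],[10,36,-10]]' --gripper '[0,0,0,0,0]'

```text
clock: 1.77
eef_pos: [648.9, -70.8, 245.2]
tool_rot: [3.127, 0.013, 1.263]
force: [-0.1, 0.8, -0.2]
width: -0.5
```

```bash
python3 -c "
from cell import telemetry;s=telemetry.read_state();print(s['qpos'],s['eef_pos'],s['tool_rot'],s['width'])"
```

```text
[ 0.40179652  0.6747753  -0.6085389   1.49272102  0.43285684  1.09953237
  0.96344188] [648.88707214 -70.8081519  245.16319465] [3.12716558 0.01325245 1.26343238] -0.4669014153922944
```

```bash
cat >> h.py <<'E'
def err(x,y,z,yaw=1.2276):
    s=telemetry.read_state()
    r=R.from_euler('xyz',[np.pi,0,yaw])*R.from_euler('xyz',s['tool_rot']).inv()
    print('t',round(s['clock'],2),'slide',(np.array([x,y,z])-s['eef_pos']).round(1),'rot',np.degrees(r.as_rotvec()).round(2),'F',s['force'].round(1),'w',round(s['width'],1))
E
python3 -c "
from h import *
err(664,-55.4,165)"
```

```text
t 1.77 slide [ 15.1  15.4 -80.2] rot [ 0.98  0.54 -2.06] F [-0.1  0.8 -0.2] w -0.5
```

Request:
arm_command --rot '[[0.98,0.54,-2.06],[0,0,0],[0,0,0],[0,0,0],[0,0,0]]' --slide '[[15,15.5,-20],[0,0,-20],[0,0,-20],[0,0,-15],[0,0,-5]]' --gripper '[0,0,0,0,0]'

```text
clock: 2.18
eef_pos: [664.7, -36.2, 159.4]
tool_rot: [-3.136, -0.011, 1.252]
force: [-0.3, -0.1, -0.0]
width: 0.0
```

```bash
python3 -c "
from h import *
err(664,-55.4,140)
p,d=get_image('scene');cv2.imwrite('pics/s1.png',cv2.resize(p[120:250,180:350,::-1],None,fx=4,fy=4,interpolation=2))"
```

```text
t 2.18 slide [ -0.7 -19.2 -19.4] rot [-0.7  -0.13 -1.4 ] F [-0.3 -0.1 -0. ] w 0.0
```

View pics/s1.png

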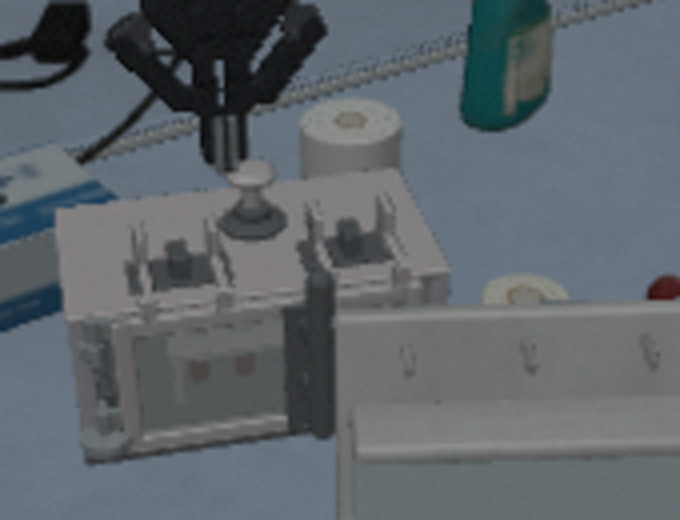

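Request:
arm_command --rot '[[-0.7,0,-1.4],[0,0,0],[0,0,0]]' --slide '[[-1,-19,5],[0,0,0],[0,0,0]]' --gripper '[0,0,0]'

```text
clock: 2.48
eef_pos: [663.5, -57.8, 165.4]
tool_rot: [-3.139, 0.002, 1.224]
force: [-0.0, 1.1, 0.4]
width: 0.1
```

```bash
python3 -c "
from h import *
err(664,-55.4,140)"
```

```text
t 2.48 slide [  0.5   2.4 -25.4] rot [ 0.08 -0.17  0.2 ] F [-0.   1.1  0.4] w 0.1
```

Request:
arm_command --rot '[[0,0,0],[0,0,0],[0,0,0],[0,0,0],[0,0,0]]' --slide '[[0.5,2,-8],[0,0,-6],[0,0,-5],[0,0,-4],[0,0,-4]]' --gripper '[0,0,0,0,0]'

```text
clock: 2.9
eef_pos: [666.4, -57.7, 141.9]
tool_rot: [3.136, 0.002, 1.221]
force: [-1.6, 0.2, 7.6]
width: -0.0
```

Request:
arm_command --rot '[[0,0,0],[0,0,0],[0,0,0]]' --slide '[[0,0,-2],[0,0,-3],[0,0,-3]]' --gripper '[0,0,0]'

```text
clock: 3.15
eef_pos: [666.6, -57.6, 141.6]
tool_rot: [3.133, 0.004, 1.22]
force: [-8.3, -1.3, 20.5]
width: -0.5
```

Request:
arm_command --rot '[[0,0,0],[0,0,0],[0,0,0],[0,0,0],[0,0,0]]' --slide '[[0,0,-2],[0,0,15],[0,0,20],[0,0,20],[0,0,0]]' --gripper '[0,0,0,62,62]'

```text
clock: 3.57
eef_pos: [667.2, -56.2, 198.6]
tool_rot: [3.13, 0.004, 1.222]
force: [0.9, -0.9, 0.1]
width: 23.4
```

```bash
python3 -c "
from h import *
err(639.8,9.3,185)"
```

```text
t 3.57 slide [-27.4  65.5 -13.6] rot [0.45 0.55 0.3 ] F [ 0.9 -0.9  0.1] w 23.4
```

Request:
arm_command --rot '[[0.4,0.5,0.3],[0,0,0],[0,0,0],[0,0,0],[0,0,0]]' --slide '[[-9,22,-4],[-9,21,-4],[-6,14,0],[0,0,0],[0,0,0]]' --gripper '[62,62,62,62,62]'

```text
clock: 3.98
eef_pos: [642.6, 1.1, 188.0]
tool_rot: [3.139, 0.001, 1.226]
force: [-0.0, -0.3, -0.2]
width: 61.9
```

```bash
python3 -c "
from h import *
err(639.8,9.3,185)
p,d=get_image('scene');cv2.imwrite('pics/s2.png',cv2.resize(p[120:250,180:350,::-1],None,fx=4,fy=4,interpolation=2))
p,d=get_image('top');cv2.imwrite('pics/t2.png',cv2.resize(p[120:225,195:345,::-1],None,fx=5,fy=5,interpolation=2))"
```

```text
t 3.98 slide [-2.8  8.2 -3. ] rot [0.09 0.1  0.1 ] F [-0.  -0.3 -0.2] w 61.9
```

View pics/s2.png

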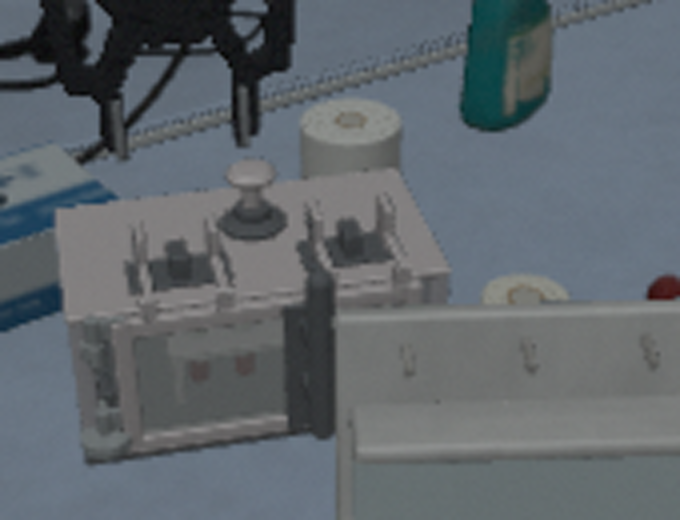

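Request:
arm_command --rot '[[0,0,0],[0,0,0],[0,0,0],[0,0,0],[0,0,0]]' --slide '[[-3,8,0],[0,0,-10],[0,0,-10],[0,0,-5],[0,0,0]]' --gripper '[62,62,62,62,62]'

```text
clock: 4.5
eef_pos: [640.8, 4.9, 159.5]
tool_rot: [3.138, 0.002, 1.219]
force: [-0.6, -0.2, -1.0]
width: 62.0
```

```bash
python3 -c "
from h import *
err(639.8,9.3,119)"
```

```text
t 4.5 slide [ -1.    4.4 -40.5] rot [0.17 0.13 0.5 ] F [-0.6 -0.2 -1. ] w 62.0
```

Request:
arm_command --rot '[[0.1,0.1,0.4],[0,0,0],[0,0,0]]' --slide '[[-1,6,0],[0,2,0],[0,0,-4]]' --gripper '[62,62,62]'

```text
clock: 4.75
eef_pos: [639.9, 12.7, 154.6]
tool_rot: [3.141, 0.001, 1.225]
force: [0.2, 0.5, -0.3]
width: 62.1
```

```bash
python3 -c "
from h import *
err(639.8,9.3,119)"
```

```text
t 4.75 slide [ -0.1  -3.4 -35.6] rot [ 0.07 -0.01  0.13] F [ 0.2  0.5 -0.3] w 62.1
```

Request:
arm_command --rot '[[0,0,0],[0,0,0],[0,0,0],[0,0,0],[0,0,0]]' --slide '[[0,-3,0],[0,0,-10],[0,0,-10],[0,0,-9],[0,0,-4]]' --gripper '[62,62,62,62,62]'

```text
clock: 5.17
eef_pos: [640.5, 9.5, 119.3]
tool_rot: [3.139, 0.001, 1.225]
force: [0.3, 0.5, -0.1]
width: 61.8
```

```bash
python3 -c "
from h import *
err(639.8,9.3,119)
p,d=get_image('scene');cv2.imwrite('pics/s3.png',cv2.resize(p[120:250,180:350,::-1],None,fx=4,fy=4,interpolation=2))"
```

```text
t 5.17 slide [-0.7 -0.2 -0.3] rot [0.08 0.11 0.12] F [ 0.3  0.5 -0.1] w 61.8
```

View pics/s3.png

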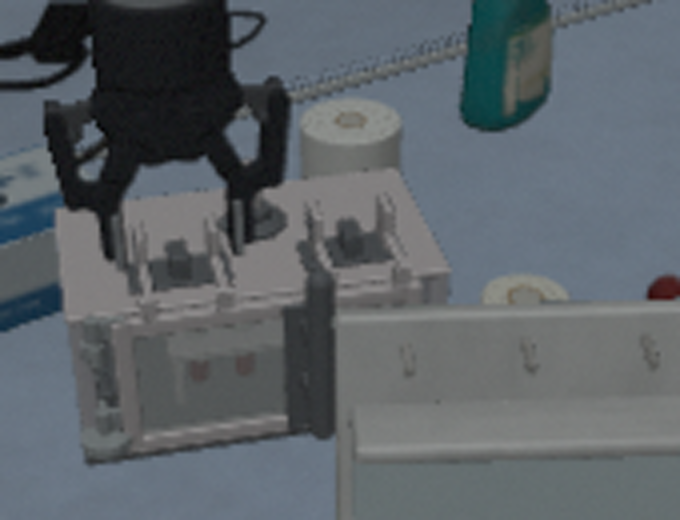

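Fingers straddle the hinge-end tabs (at about (140,245) and (210,240) in the crop). Squeezing.

Request:
arm_command --rot '[[0,0,0],[0,0,0],[0,0,0],[0,0,0],[0,0,0]]' --slide '[[0,0,0],[0,0,0],[0,0,0],[0,0,0],[0,0,0]]' --gripper '[28,28,28,28,28]'

```text
clock: 5.63
eef_pos: [640.9, 10.6, 119.6]
tool_rot: [3.139, -0.0, 1.227]
force: [0.8, 0.4, -2.9]
width: 28.8
```

Request:
arm_command --rot '[[0,0,0],[0,0,0],[0,0,0]]' --slide '[[0,0,0],[0,0,0],[0,0,0]]' --gripper '[28,28,28]'

```text
clock: 5.88
eef_pos: [640.9, 10.6, 119.5]
tool_rot: [3.139, -0.0, 1.227]
force: [1.0, 0.5, -1.1]
width: 28.8
```

Request:
arm_command --rot '[[0,0,0],[0,0,0],[0,0,0],[0,0,0],[0,0,0]]' --slide '[[0,0,0],[0,0,0],[0,0,0],[0,0,15],[0,0,20]]' --gripper '[62,62,62,62,62]'

```text
clock: 6.3
eef_pos: [637.7, 9.0, 151.4]
tool_rot: [-3.137, 0.005, 1.227]
force: [-0.6, -0.1, 0.6]
width: 62.0
```

```bash
python3 -c "
from h import *
err(604.6,-89.2,165)
p,d=get_image('scene');cv2.imwrite('pics/s4.png',cv2.resize(p[120:250,180:350,::-1],None,fx=4,fy=4,interpolation=2))"
```

```text
t 6.3 slide [-33.1 -98.2  13.6] rot [ 0.15 -0.35  0.06] F [-0.6 -0.1  0.6] w 62.0
```

View pics/s4.png

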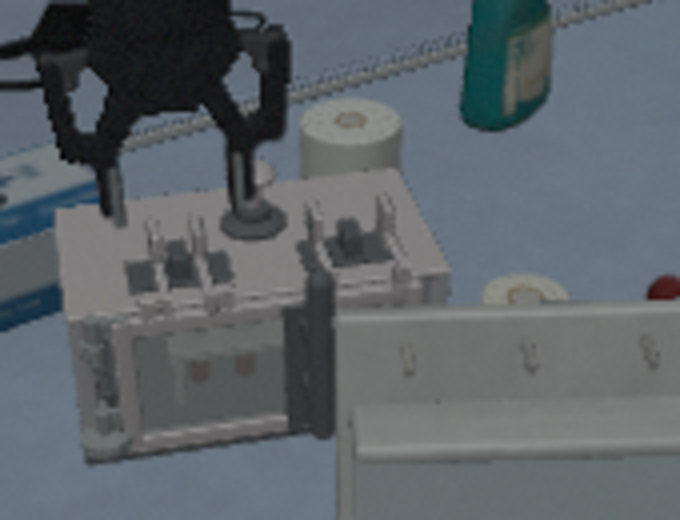

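Request:
arm_command --rot '[[0,0,0],[0,0,0],[0,0,0],[0,0,0],[0,0,0]]' --slide '[[0,0,18],[-8,-25,5],[-10,-28,0],[-8,-24,0],[-4,-10,0]]' --gripper '[62,62,62,62,62]'

```text
clock: 6.77
eef_pos: [612.7, -74.8, 183.9]
tool_rot: [3.132, -0.004, 1.234]
force: [0.1, -1.1, 0.1]
width: 62.1
```

Request:
arm_command --rot '[[0,0,0],[0,0,0]]' --slide '[[0,0,0],[0,0,0]]' --gripper '[62,62]'

```text
clock: 6.93
eef_pos: [612.2, -78.1, 184.1]
tool_rot: [3.131, -0.002, 1.229]
force: [0.1, 0.8, 0.0]
width: 62.3
```

```bash
python3 -c "
from h import *
err(604.6,-89.2,119)"
```

```text
t 6.93 slide [ -7.6 -11.1 -65.1] rot [ 0.07  0.61 -0.06] F [0.1 0.8 0. ] w 62.3
```

Request:
arm_command --rot '[[0,0.5,0],[0,0,0],[0,0,0],[0,0,0],[0,0,0]]' --slide '[[-7,-10,-8],[0,0,-10],[0,0,-8],[0,0,0],[0,0,0]]' --gripper '[62,62,62,62,62]'

```text
clock: 7.35
eef_pos: [605.5, -82.8, 154.3]
tool_rot: [-3.141, -0.003, 1.235]
force: [-0.8, -1.3, 0.6]
width: 61.8
```

```bash
python3 -c "
from h import *
err(604.6,-89.2,119)"
```

```text
t 7.35 slide [ -0.9  -6.4 -35.3] rot [-0.16  0.05 -0.44] F [-0.8 -1.3  0.6] w 61.8
```

Request:
arm_command --rot '[[0,0,-0.4],[0,0,0],[0,0,0]]' --slide '[[-1,-7,0],[0,0,0],[0,0,0]]' --gripper '[62,62,62]'

```text
clock: 7.6
eef_pos: [604.6, -88.3, 153.6]
tool_rot: [-3.14, -0.004, 1.23]
force: [-0.1, -0.4, -0.2]
width: 61.9
```

```bash
python3 -c "
from h import *
err(604.6,-89.2,119)"
```

```text
t 7.6 slide [  0.   -0.9 -34.6] rot [-0.24 -0.01 -0.16] F [-0.1 -0.4 -0.2] w 61.9
```

Request:
arm_command --rot '[[0,0,0],[0,0,0],[0,0,0],[0,0,0],[0,0,0]]' --slide '[[0,-1,-10],[0,0,-10],[0,0,-9],[0,0,-4],[0,0,0]]' --gripper '[62,62,62,62,62]'

```text
clock: 8.02
eef_pos: [604.9, -89.6, 117.6]
tool_rot: [-3.141, -0.004, 1.23]
force: [0.2, -1.2, 1.2]
width: 62.2
```

```bash
python3 -c "
from h import *
err(604.6,-89.2,119)"
```

```text
t 8.02 slide [-0.3  0.4  1.4] rot [-0.23  0.07 -0.13] F [ 0.2 -1.2  1.2] w 62.2
```

Request:
arm_command --rot '[[0,0,0],[0,0,0],[0,0,0],[0,0,0],[0,0,0]]' --slide '[[0,0,1.5],[0,0,0],[0,0,0],[0,0,0],[0,0,0]]' --gripper '[28,28,28,28,28]'

```text
clock: 8.43
eef_pos: [605.7, -88.2, 120.1]
tool_rot: [3.141, -0.005, 1.231]
force: [1.1, 0.4, -3.9]
width: 28.6
```

Request:
arm_command --rot '[[0,0,0],[0,0,0],[0,0,0]]' --slide '[[0,0,0],[0,0,0],[0,0,0]]' --gripper '[28,28,28]'

```text
clock: 8.68
eef_pos: [605.7, -88.3, 120.1]
tool_rot: [3.141, -0.006, 1.231]
force: [0.8, -0.1, -1.3]
width: 29.0
```

Request:
arm_command --rot '[[0,0,0],[0,0,0],[0,0,0],[0,0,0],[0,0,0]]' --slide '[[0,0,0],[0,0,0],[0,0,0],[0,0,15],[0,0,20]]' --gripper '[62,62,62,62,62]'

```text
clock: 9.1
eef_pos: [602.7, -89.3, 152.4]
tool_rot: [-3.135, -0.002, 1.231]
force: [0.7, -0.4, -0.2]
width: 61.9
```

```bash
python3 -c "
from h import *
err(541.6,-29.5,180)
p,d=get_image('scene');cv2.imwrite('pics/s5.png',cv2.resize(p[120:250,180:350,::-1],None,fx=4,fy=4,interpolation=2))"
```

```text
t 9.1 slide [-61.1  59.8  27.6] rot [-0.25 -0.29 -0.21] F [ 0.7 -0.4 -0.2] w 61.9
```

View pics/s5.png

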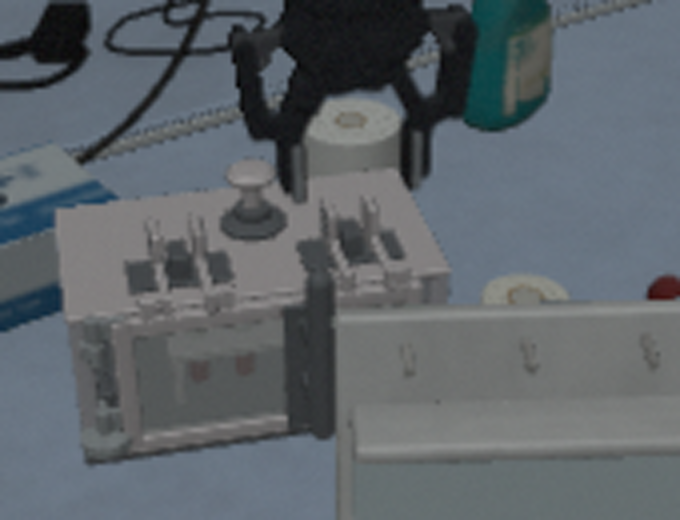

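Request:
arm_command --rot '[[0,0,0],[0,0,0],[0,0,0],[0,0,0],[0,0,0]]' --slide '[[0,0,22],[-15,15,8],[-18,18,0],[-14,14,0],[-4,4,0]]' --gripper '[62,62,62,62,62]'

```text
clock: 9.57
eef_pos: [556.5, -39.8, 190.8]
tool_rot: [3.132, -0.005, 1.225]
force: [-1.5, -0.2, -0.0]
width: 62.1
```

Request:
arm_command --rot '[[0,0,0],[0,0,0]]' --slide '[[0,0,0],[0,0,0]]' --gripper '[62,62]'

```text
clock: 9.73
eef_pos: [556.7, -39.4, 191.6]
tool_rot: [3.13, -0.005, 1.227]
force: [0.1, 0.1, -0.7]
width: 62.0
```

```bash
python3 -c "
from h import *
err(541.6,-29.5,118)"
```

```text
t 9.73 slide [-15.1   9.9 -73.6] rot [-0.03  0.73  0.02] F [ 0.1  0.1 -0.7] w 62.0
```

Request:
arm_command --rot '[[0,0.7,0],[0,0,0],[0,0,0],[0,0,0],[0,0,0]]' --slide '[[-14,9,0],[-2,0,-10],[0,0,-6],[0,0,0],[0,0,0]]' --gripper '[62,62,62,62,62]'

```text
clock: 10.15
eef_pos: [544.9, -35.4, 172.8]
tool_rot: [3.138, -0.0, 1.221]
force: [-0.4, -0.1, 0.2]
width: 62.2
```

```bash
python3 -c "
from h import *
err(541.6,-29.5,118)"
```

```text
t 10.15 slide [ -3.3   5.9 -54.8] rot [0.06 0.2  0.35] F [-0.4 -0.1  0.2] w 62.2
```

Request:
arm_command --rot '[[0,0,0.3],[0,0,0],[0,0,0],[0,0,0],[0,0,0]]' --slide '[[-4,6.5,0],[0,0,0],[0,0,-10],[0,0,-14],[0,0,-12]]' --gripper '[62,62,62,62,62]'

```text
clock: 10.57
eef_pos: [544.1, -29.4, 136.3]
tool_rot: [3.132, -0.003, 1.225]
force: [-0.2, 0.4, -0.1]
width: 61.8
```

```bash
python3 -c "
from h import *
err(541.6,-29.5,118)
p,d=get_image('scene');cv2.imwrite('pics/s6.png',cv2.resize(p[120:250,180:350,::-1],None,fx=4,fy=4,interpolation=2))"
```

```text
t 10.57 slide [ -2.5  -0.1 -18.3] rot [0.05 0.58 0.17] F [-0.2  0.4 -0.1] w 61.8
```

View pics/s6.png

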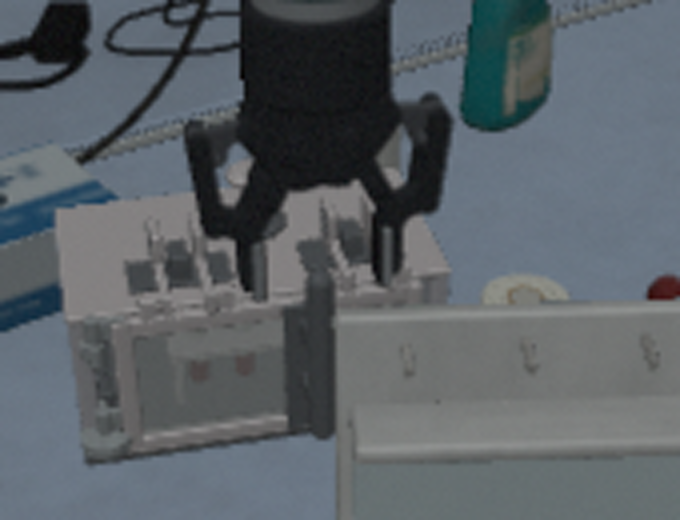

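Post between the fingers (at (318,280)). Go down and close.

Request:
arm_command --rot '[[0,0.5,0],[0,0,0],[0,0,0],[0,0,0]]' --slide '[[-3,0,-8],[0,0,-7],[0,0,0],[0,0,0]]' --gripper '[62,62,40,0]'

```text
clock: 10.95
eef_pos: [538.7, -29.4, 116.6]
tool_rot: [-3.137, 0.002, 1.225]
force: [0.7, 0.4, 0.9]
width: 38.9
```

Request:
arm_command --rot '[[0,0,0],[0,0,0],[0,0,0],[0,0,0],[0,0,0]]' --slide '[[0,0,0],[0,0,0],[0,0,0],[0,0,0],[0,0,0]]' --gripper '[0,0,0,0,0]'

```text
clock: 11.37
eef_pos: [539.7, -27.8, 117.2]
tool_rot: [-3.138, -0.001, 1.226]
force: [0.4, 0.8, -3.5]
width: 14.3
```

```bash
python3 -c "
from h import *
err(541.6,-29.5,118)
p,d=get_image('scene');cv2.imwrite('pics/s7.png',cv2.resize(p[120:250,180:350,::-1],None,fx=4,fy=4,interpolation=2))
X=np.array([.9417,-.3365]);Y=np.array([.3365,.9417]);O=np.array([596,-22.7])
h=telemetry.read_state()['eef_pos'][:2]
b=np.array([(h-O)@X,(h-O)@Y]);print(b)
# hinge assumed bx: handle 42 in front of gate; gate plane bx g
for hx in (-7,0,5):
    H=np.array([hx,b[1]+np.sqrt(132**2-(b[0]-hx)**2)]);v=b-H
    print(H, O+H[0]*X+H[1]*Y)
    for t in np.arange(0,1.36,.1):
        w=np.array([v[0]*np.cos(t)+v[1]*np.sin(t),-v[0]*np.sin(t)+v[1]*np.cos(t)])+H
        print(round(t,2),(O+w[0]*X+w[1]*Y).round(1),end=' ')
    print()
"
```

```text
t 11.37 slide [ 1.9 -1.7  0.8] rot [-0.11 -0.18  0.11] F [ 0.4  0.8 -3.5] w 14.3
[-51.34114108 -23.73852124]
[ -7.         100.59113414] [623.25701664  74.38217102]
0.0 [539.7 -27.8] 0.1 [529.9 -18.9] 0.2 [521.   -9.1] 0.3 [513.2   1.5] 0.4 [506.5  12.8] 0.5 [500.9  24.8] 0.6 [496.6  37.3] 0.7 [493.5  50.1] 0.8 [491.7  63.2] 0.9 [491.3  76.4] 1.0 [492.1  89.5] 1.1 [494.3 102.5] 1.2 [497.7 115.3] 1.3 [502.5 127.6] 
[ 0.         97.86775833] [628.93250068  69.46206802]
0.0 [539.7 -27.8] 0.1 [530.4 -18.4] 0.2 [522.1  -8.1] 0.3 [514.9   2.9] 0.4 [508.8  14.7] 0.5 [504.   26.9] 0.6 [500.4  39.6] 0.7 [498.   52.6] 0.8 [497.   65.8] 0.9 [497.3  78.9] 1.0 [498.9  92. ] 1.1 [501.8 104.9] 1.2 [506.  117.4] 1.3 [511.4 129.5] 
[ 5.         95.63348478] [632.88916763  65.67555262]
0.0 [539.7 -27.8] 0.1 [530.8 -18. ] 0.2 [523.   -7.4] 0.3 [516.2   3.9] 0.4 [510.6  15.9] 0.5 [506.3  28.4] 0.6 [503.2  41.2] 0.7 [501.4  54.3] 0.8 [500.9  67.4] 0.9 [501.7  80.6] 1.0 [503.9  93.6] 1.1 [507.3 106.4] 1.2 [512.  118.7] 1.3 [517.9 130.5]
```

View pics/s7.png

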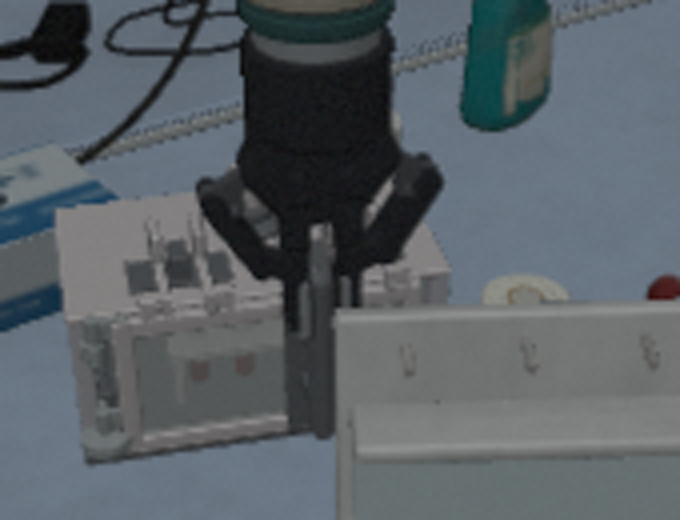

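Request:
arm_command --rot '[[0,0,0],[0,0,0],[0,0,0],[0,0,0],[0,0,0]]' --slide '[[-4.6,4.7,0],[-4.6,4.7,0],[-4,5,0],[-4,5,0],[-3.5,5.5,0]]' --gripper '[0,0,0,0,0]'

```text
clock: 11.83
eef_pos: [517.4, -6.7, 117.2]
tool_rot: [-3.14, 0.005, 1.218]
force: [2.9, -5.8, -3.9]
width: 14.2
```

Request:
arm_command --rot '[[0,0,0],[0,0,0],[0,0,0],[0,0,0],[0,0,0]]' --slide '[[-4,6.5,0],[-4,6.5,0],[-3.5,7,0],[-3,7,0],[-2.5,7,0]]' --gripper '[0,0,0,0,0]'

```text
clock: 12.25
eef_pos: [496.5, 24.1, 117.1]
tool_rot: [-3.14, 0.014, 1.213]
force: [-3.1, -3.5, -4.3]
width: 14.3
```

```bash
python3 -c "
from h import *
err(500.9,24.8,118)
p,d=get_image('scene');cv2.imwrite('pics/s8.png',cv2.resize(p[120:250,180:350,::-1],None,fx=4,fy=4,interpolation=2))"
```

```text
t 12.25 slide [4.4 0.7 0.9] rot [ 0.72 -0.39  0.85] F [-3.1 -3.5 -4.3] w 14.3
```

View pics/s8.png

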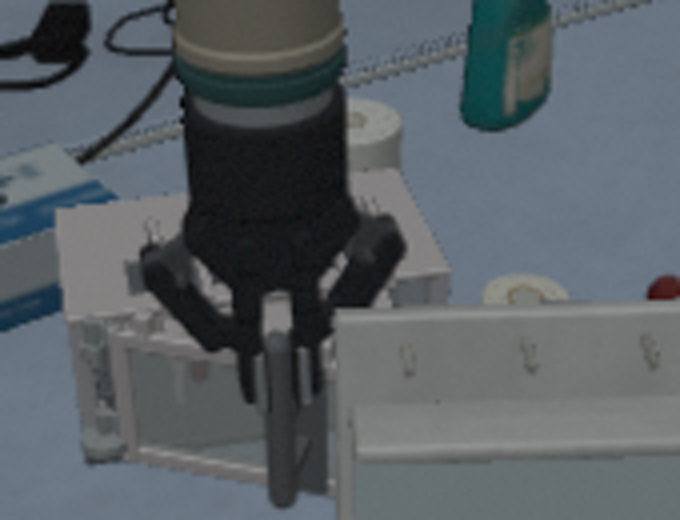

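Request:
arm_command --rot '[[0.5,-0.3,0.5],[0,0,0],[0,0,0],[0,0,0],[0,0,0]]' --slide '[[0,8,0],[0,8,0],[-0.5,8,0],[-0.5,8,0],[0,8,0]]' --gripper '[0,0,0,0,0]'

```text
clock: 12.72
eef_pos: [483.3, 64.9, 117.1]
tool_rot: [-3.126, 0.018, 1.222]
force: [-2.4, -2.4, 0.7]
width: 13.7
```

```bash
python3 -c "
from h import *
err(492,63,118)"
```

```text
t 12.72 slide [ 8.7 -1.9  0.9] rot [ 0.64 -1.18  0.34] F [-2.4 -2.4  0.7] w 13.7
```

Request:
arm_command --rot '[[0.4,-0.8,0.3],[0,0,0],[0,0,0],[0,0,0],[0,0,0]]' --slide '[[4,5,0],[4,6,0],[3,6,0],[2,5,0],[1,4,0]]' --gripper '[0,0,0,0,0]'

```text
clock: 13.13
eef_pos: [481.7, 93.9, 117.2]
tool_rot: [-3.116, 0.023, 1.235]
force: [1.2, -3.6, -4.7]
width: 12.9
```

```bash
python3 -c "
from h import *
err(493,90,118)
p,d=get_image('scene');cv2.imwrite('pics/s9.png',cv2.resize(p[120:250,180:350,::-1],None,fx=4,fy=4,interpolation=2))"
```

```text
t 13.13 slide [11.3 -3.9  0.8] rot [ 0.73 -1.83 -0.38] F [ 1.2 -3.6 -4.7] w 12.9
```

View pics/s9.png

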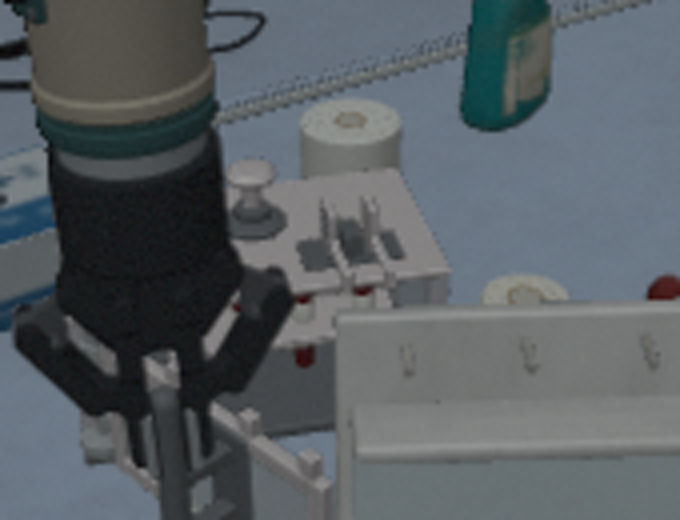

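```bash
python3 -c "
from h import *
for n in('scene','top'):
    p,d=get_image(n);P=pts(n,d)
    if n=='scene':
        for u,v in [(219,211),(220,216),(222,222),(222,230),(223,240),(224,247),(218,208)]:print(u,v,P[v,u].round(1),p[v,u])
        print('fingers');
        for u,v in [(214,230),(230,232),(212,225),(232,225)]:print(u,v,P[v,u].round(1),p[v,u])
    else: cv2.imwrite('pics/t9.png',cv2.resize(p[120:250,195:345,::-1],None,fx=4,fy=4,interpolation=2))
"
```

```text
219 211 [565.5  60.5 110.9] [122 120 121]
220 216 [553.9  64.2 106.1] [84 83 85]
222 222 [484.8  90.5 146.9] [51 54 56]
222 230 [486.   91.6 126.6] [53 55 58]
223 240 [485.4  91.9 101.3] [52 54 56]
224 247 [485.6  91.1  82. ] [50 52 55]
218 208 [704.6   4.   11.4] [64 67 69]
fingers
214 230 [481.1 110.2 138.4] [33 35 37]
230 232 [470.9  81.8 127.8] [25 27 29]
212 225 [479.9 113.5 152.8] [21 25 27]
232 225 [510.5  57.8 107.8] [56 58 60]
```

View pics/t9.png

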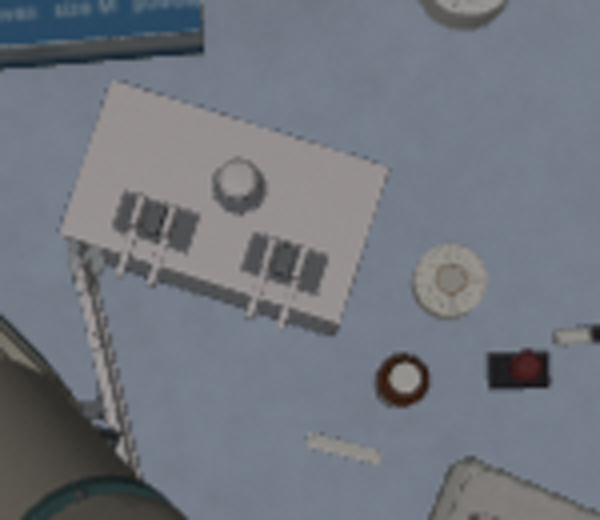

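Request:
arm_command --rot '[[0.4,-0.9,0],[0.3,-0.9,0],[0,0,0]]' --slide '[[5,-1,0],[6,-1,0],[2,0,0]]' --gripper '[21,21,21]'

```text
clock: 13.53
eef_pos: [495.3, 90.8, 117.1]
tool_rot: [3.14, 0.0, 1.235]
force: [-2.4, -1.6, 0.9]
width: 20.8
```

```bash
cat >> h.py <<'E'
def post():
    p,d=get_image('scene');P=pts('scene',d)
    s=telemetry.read_state()['eef_pos']
    m=(P[...,2]>78)&(P[...,2]<108)&(np.hypot(P[...,0]-s[0],P[...,1]-s[1])<28)&(p.max(-1)<75)&(P[...,2]<s[2]-8)
    q=P[m];f=np.median(q,0);c=np.array([-14.3,304.6])-f[:2];c/=np.hypot(*c)
    C=f[:2]-7.5*c;H=np.array([623.,74.4]);v=C-H
    print('post',m.sum(),C.round(1),'rad',np.hypot(*v).round(1),'gate',(np.radians(230.7)-np.arctan2(v[1],v[0])%(2*np.pi)).round(3))
    yaw=telemetry.read_state()['tool_rot'][2];o=C-s[:2];j=np.array([np.cos(yaw),np.sin(yaw)]);print('jaw off',(o@j).round(1),'pad off',(o@[j[1],-j[0]]).round(1))
    return p
E
python3 -c "
from h import *
err(493,90,118);p=post()
cv2.imwrite('pics/s10.png',cv2.resize(p[120:280,180:350,::-1],None,fx=3.5,fy=3.5,interpolation=2))"
```

```text
t 13.53 slide [-2.3 -0.8  0.9] rot [ 0.04  0.08 -0.44] F [-2.4 -1.6  0.9] w 20.8
post 124 [494.2  84.9] rad 129.3 gate 0.967
jaw off -6.2 pad off 0.5
```

View pics/s10.png

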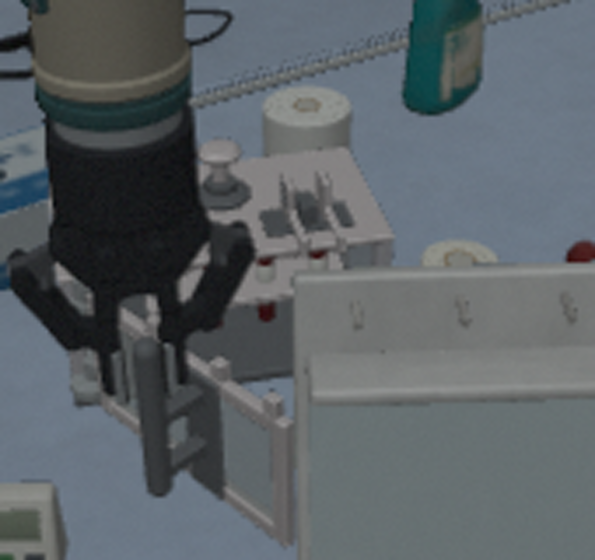

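Request:
arm_command --rot '[[0,0,0],[0,0,0],[0,0,0],[0,0,0],[0,0,0]]' --slide '[[0,5,0],[1,6,0],[1,6,0],[2,6,0],[0,0,0]]' --gripper '[21,21,21,21,21]'

```text
clock: 14.0
eef_pos: [501.2, 116.3, 117.4]
tool_rot: [3.139, -0.002, 1.234]
force: [0.8, -1.0, 0.1]
width: 20.9
```

```bash
python3 -c "
from h import *
err(500.6,121,118);post()"
```

```text
t 14.0 slide [-0.6  4.7  0.6] rot [-0.03  0.17 -0.35] F [ 0.8 -1.   0.1] w 20.9
post 120 [499.1 110.6] rad 129.0 gate 1.17
jaw off -5.4 pad off -0.2
```

Request:
arm_command --rot '[[0,0,0],[0,0,0],[0,0,0],[0,0,0],[0,0,0]]' --slide '[[1,4,0],[0,0,0],[0,0,0],[0,0,0],[0,0,0]]' --gripper '[21,21,0,0,0]'

```text
clock: 14.47
eef_pos: [502.4, 120.0, 117.6]
tool_rot: [3.138, -0.0, 1.234]
force: [-1.5, -1.2, 1.1]
width: 14.7
```

Request:
arm_command --rot '[[0,0,0],[0,0,0],[0,0,0]]' --slide '[[0,0,0],[0,0,0],[0,0,0]]' --gripper '[0,0,0]'

```text
clock: 14.72
eef_pos: [502.3, 119.8, 117.6]
tool_rot: [3.138, -0.0, 1.233]
force: [-2.2, -0.7, 1.0]
width: 14.0
```

```bash
python3 -c "
from h import *
err(500.6,121,118);p=post()
cv2.imwrite('pics/s11.png',p[:,:,::-1])
p,d=get_image('top');cv2.imwrite('pics/t11.png',cv2.resize(p[120:250,170:390,::-1],None,fx=3.5,fy=3.5,interpolation=2))"
```

```text
t 14.72 slide [-1.7  1.2  0.4] rot [ 0.04  0.18 -0.34] F [-2.2 -0.7  1. ] w 14.0
post 125 [500.5 115.9] rad 129.4 gate 1.212
jaw off -4.2 pad off -0.5
```

View pics/s11.png

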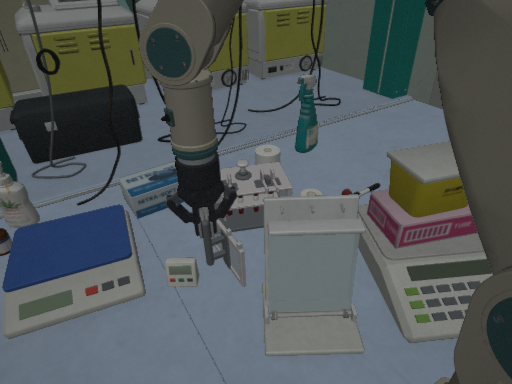

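View pics/t11.png

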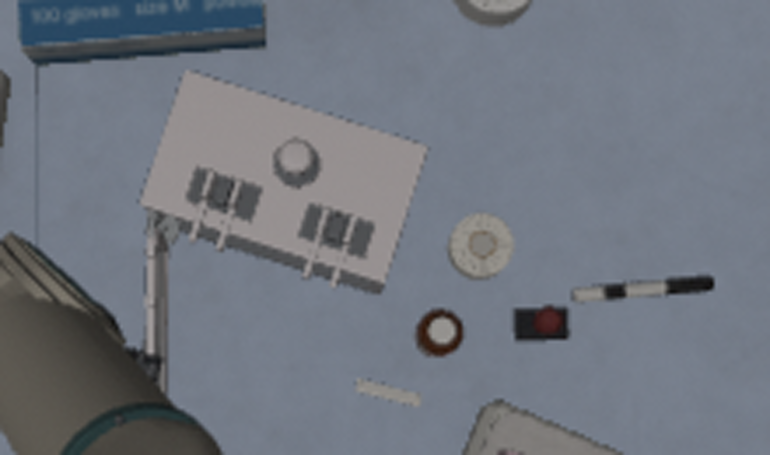

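```bash
python3 -c "
from h import *
for n in('scene','top'):
    p,d=get_image(n);P=pts(n,d).reshape(-1,3);c=p.reshape(-1,3)
    m=(P[:,2]>(40 if n=='scene' else 85))&(P[:,2]<108)&(P[:,0]>425)&(P[:,0]<585)&(P[:,1]<110)&(P[:,1]>30)&(c.min(1)>85)
    q=P[m,:2].astype(np.float32)
    vx,vy,x0,y0=cv2.fitLine(q,cv2.DIST_HUBER,0,.01,.01).ravel()
    a=np.arctan2(vy,vx)
    # shut direction from hinge = -Y
    s=np.arctan2(-.9417,-.3365)
    for k in(0,np.pi):print(n,m.sum(),(x0,y0),((s-(a+k)+np.pi)%(2*np.pi)-np.pi))
s=telemetry.read_state();print(s['clock'],s['qd'].round(3),s['force'],s['width'])
"
```

```text
scene 373 (np.float32(460.03458), np.float32(80.711624)) -1.884427010031319
scene 373 (np.float32(460.03458), np.float32(80.711624)) 1.2571656529932422
top 16 (np.float32(545.66864), np.float32(74.79859)) -1.893721078472114
top 16 (np.float32(545.66864), np.float32(74.79859)) 1.247871381524126
14.9167 [-0.001  0.002 -0.002 -0.     0.002 -0.002 -0.001] [-1.20753062 -1.10077767  0.51831581] 14.264069895662422
```

Gate is at about 1.25 rad, gripped and still, with the catches in, the plunger up and the bystanders unmoved. Handing in.

```bash
python3 -c "
from cell import ctrl,telemetry
print(ctrl.finish_job());print(telemetry.read_state()['clock'])"
```

```text
the job is handed in; nothing more can be done
None
the job is handed in; nothing more can be done
```

The box is open: the gate stands at about 1.25 rad with its handle held in the closed gripper, and I handed the job in at about 15 s. No verdict was reported.

**What I did, in order:**
1. Pressed the plunger to its stop (tool end at 141.6 mm, about 20 N) and let it come up.
2. Squeezed the hinge-end catch (fingers closed to 28.8 mm).
3. Squeezed the free-edge catch (fingers closed to 29.0 mm).
4. Swung the gate by its post past the detent to wide open and closed the fingers on the post.

**Last checks:**
- **Gate angle:** line fits to the gate gave 1.257 rad (scene camera) and 1.248 rad (top camera, only 16 points). The estimate from the handle post was lower, 1.21 rad. All are above the 1.12 needed and below the stop.
- **Stillness and grip:** joint speeds were about 0.002 rad/s or less. The fingers had stopped on the post at about 14 mm. The grip force on the gate was not measured directly.
- **Catches, plunger and bystanders:** the pictures show both catches in and the plunger up. The bystanders look unmoved, judged by eye only.

**What went wrong on the way:** the post slid about 12 mm along the pads during the swing, to near their edge. At about 1.0 rad I opened the fingers slightly and re-centred them, with one finger holding the gate against its spring. They stayed slightly open until the gate was nearly at its final angle.

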